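# Unlock the lid stay and shut the lemon chest

## Robot

A 6-joint arm with a two-finger parallel gripper is mounted at the origin on a cart in front of the work surface, level with it; the furniture and walls round the work are solid. World frame = base frame: x ahead of the robot, y to its left, z up, the work surface at z = 0. Lengths are in m, angles in rad, forces in N, time in s.
With the tool pointing down it reaches from about 0.25 to 0.775 m from the base axis. Payload 4 kg.
Tool frame: the origin (TCP) lies where the fingers leave the gripper's body, on its centre line; the fingertips stand 97 mm ahead of it and the grasp point (between the pads) lies 78 mm ahead of it; z points along the fingers, y is the line along which they close (so a half turn about z gives the same grasp; the last joint's range is limited). The gripper opens to 94 mm and grips with 3 to 60 N. Pads are 16 mm wide; open, the fingers measure 119 mm over their backs; the gripper's body (75 mm by 177 mm) begins 78 mm behind the grasp point.
Start: joints at [-0.103, 0.087, 1.371, -0, 1.684, -0.103], TCP at [0.55, -0, 0.303] pointing down, gripper open.
Joint ranges: [-3.1, 3.1], [-0.76, 2.03], [0.27, 2.55], [-1.08, 4.22], [0.17, 2.65], [-2.57, 2.57]. Speed limits (rad/s): [2.79, 2.79, 3.14, 3.14, 3.14, 3.14].

## Interface

Orientations are given as a unit quaternion [w, x, y, z].
In Python, from plant import manip gives the robot as it stands.
- The arm moves only by the tool jog_arm, never from a script. Its argument "plan" is a list of rows, each a list of 6 numbers: the shift along the tool's x, y, z in m, then the turn, a rotation vector about the tool's x, y, z in degrees. In form: [[dx, dy, dz, wx, wy, wz], ...]. A call has exactly 8 rows; each row shifts and turns the commanded pose from where the row before left it, along the tool's axes as they then stand; what a row does not reach is not made up. A row lasts 1/12 s, in which the tool goes at most 41.7 mm and 7.16 degrees, less where a joint would pass 70% of its speed; a pose out of reach is approached as far as the arm can. A call is refused whole if a number of a shift passes 0.0417 or a number of a turn 7.16, either way. A call with a gripper value outside its range is refused whole. "fingers" is the closure, from 0 (fully open) to 1 (shut), set as the call begins (left out, the last holds). The fingers move at their own pace and stop on an object; "grip_force" is the grip in N (left out, the last holds). Time passes only in rows, so rows that do not move let the fingers close, or fill a call up. It gives the time, the measured TCP pose, the force, the opening and the grip force at its end, in the units of the state.
- manip.observe(): the state, without advancing time (a new reading comes with each control period).
- manip.capture(name): name is "scene" or "side" or "wrist"; returns the picture (480x640x3 uint8, red, green, blue); there is no depth.
- manip.get_calibration(name): a dict with "K" (3x3 intrinsics, pixels), "eye" and "rotation" of the camera in the world. Camera axes: x right, y down, z forward; pixel columns grow to the right and rows downward; lengths in m; the calibration is good to about 2 mm. A picture is of the moment at which its call begins: read the wrist's pose just before it. get_calibration takes no time and is no camera call; for the wrist camera it gives the pose at the moment of the call.
- manip.hand_in(): hands the job in; it is judged then, once.
Trained networks look in the newest picture that a camera, given by its name, has taken for a name from the list of things; names that differ only in an ending like _2 or _b are one class to them, and where a whole thing is asked for, a point or a joint stands for the part that bears it (a point fixed in the world has none). Each returns a list of dicts, best first, with "p" (0 to 1); they miss things now and then, are a little off and sometimes report something else, mostly with a low value. They report only what shows in the picture. A call takes as long as a camera call.
- manip.masks_of(camera, target): "pixels" (480x640 bool, what is visible of it) and "uv" ([column, row] in pixels, amid what is visible of it).
The state is a dict: "clock": time; "joint_positions": joint angles; "joint_velocities": joint speeds; "joint_efforts": joint torques, N m; "tool_pos": TCP position; "tool_rot": TCP orientation; "force": force on the tool from outside, world axes, zero at the start; "ft_torque": the same for the moment, N m; "opening": finger opening in m; "grip_force": force on a finger pad.
Only numpy, scipy, OpenCV 4.12 (cv2) and the standard library are available. Lean on these libraries where they do the work, as an engineer would, in place of code of your own. Each camera call takes 0.05 s, during which the arm holds its last target. There are 200 camera calls.

## Task

Two matching wooden chests stand open on the worktop, each lid propped up by a locked folding stay on the chest's right-hand side. On the chest that holds the lemons, lift the knee of the stay by its pin until it is well past centre and unlocked, then lower the lid gently until it is fully shut. Leave the empty chest open as it is.

Things in the scene. Friction and masses are not known exactly. Their poses are not given: they have to be found in the camera images.
- fruit_box: Light wooden chest with three lemons, fixed, 170 (x) x 180 x 100 mm high. Origin: centre of its underside; x to its back (hinge side), y left, z up; offsets here are mm in this frame. Lid 176 long, 180 wide, 12 thick, hinged on the line x=85, z=107 (mid-thickness), free edge to the front. Stay along y=-94 to -108: lower link (95 long) pivots on the chest at x=-65, z=50, upper one on the lid; they meet at the knee.
- fruit_box_pin (a point): Grip of the knee pin: steel bar 14 mm thick along chest y, free from y=-108 to -182, 22 mm disc at its end; this point y=-154, at start x=5, z=114. It moves on the lower link's arc, first up and to the front in about equal parts (about 4 N); centre is passed after 8 mm. After 45 mm it is unlocked; after 75 mm the lid is down to 50 degrees. It stays put when let go. With the lid shut: x=-88, z=142.
- fruit_box_lid (a joint): Lemon chest's lid, rad: 0 propped open (75 degrees above shut), grows as it closes, 1.31 fully shut (stop). Locked while the knee hangs below centre. Once unlocked, its stiff friction hinge keeps it where it is left: push it down on its outer face near the free edge (a few N); from 50 degrees it can be pressed straight down, about 100 mm in front of the hinge line.
- empty_box_edge (a point): Middle of the free edge of the open lid of the empty chest, which is like the other chest in every way but holds nothing; about 277 mm above the worktop, 176 mm from its hinge line. It must stay where it is.

How it is judged:
By the outcome, as a careful person would: the job done as asked, in the order asked, and still so for the second after the job is handed in, with the robot touching nothing.
It also fails if it takes over 48 s, if anything falls off the work surface, if the arm or the gripper's body presses on something with over 40 N, if the wrist force passes 120 N, or if a joint passes its speed limit or range.

## Working session

There is one attempt and no reset: what is moved stays moved. The work goes in short steps, Python scripts to look and compute and a tool call to move; the robot and the scene stay as the last step left them, time stands still between calls to the robot, and variables do not carry over. Pictures are saved under pics/ and viewed, at most 10 in all, crops included, and the job is handed in when it is done.

Besides the shell and the picture viewer there is one more tool, called after "Request:" as name(argument=value, ...), one argument or row to a line, values as JSON. jog_arm: Moves the arm, as the interface text tells. Its arguments: {"type":"object","properties":{"plan":{"type":"array"},"fingers":{"type":"number"},"grip_force":{"type":"number"}},"required":["plan"]}

```bash
mkdir -p pics; ls; python3 - <<'E'
from plant import manip
import cv2,numpy as np
ims=[]
for c in ("scene","side"):
    im=manip.capture(c); cv2.imwrite(f'pics/{c}0.png',im[:,:,::-1])
    k=manip.get_calibration(c); print(c,k)
    for t in ("fruit_box","fruit_box_pin","fruit_box_lid","empty_box_edge"):
        for d in manip.masks_of(c,t)[:3]: 
            ys,xs=np.nonzero(d['pixels']); print(t,round(d['p'],2),d['uv'],xs.min(),xs.max(),ys.min(),ys.max())
print(manip.observe())
E
```

```text
pics
scene {'K': array([[445.00379723,   0.        , 316.49010244],
       [  0.        , 445.00379723, 249.53782766],
       [  0.        ,   0.        ,   1.        ]]), 'eye': array([-0.05969733, -0.50990566,  0.93283048]), 'rotation': array([-0.3210076 ,  0.80726943, -0.45609399,  0.19299859])}
fruit_box 0.84 [343.2, 306.1] 287 418 228 374
fruit_box_pin 0.6 [400.9, 326.1] 376 417 317 337
fruit_box_lid 0.67 [355.0, 263.2] 314 393 228 295
empty_box_edge 0.66 [209.2, 188.0] 181 259 168 224
empty_box_edge 0.42 [345.7, 306.7] 288 417 228 374
side {'K': array([[518.81015034,   0.        , 317.04622841],
       [  0.        , 518.81015034, 249.20903662],
       [  0.        ,   0.        ,   1.        ]]), 'eye': array([ 0.20356842, -0.75366972,  0.80131102]), 'rotation': array([-0.39865796,  0.88321607, -0.22096647,  0.11034048])}
fruit_box 0.72 [333.0, 338.9] 259 398 216 425
fruit_box_pin 0.63 [368.1, 382.9] 317 399 360 411
fruit_box_lid 0.69 [359.8, 279.5] 318 397 216 344
empty_box_edge 0.58 [278.6, 174.7] 237 305 117 210
{'clock': 0.5, 'joint_positions': array([-1.03098913e-01,  8.72362289e-02,  1.37072870e+00,  1.02236535e-05,
        1.68360273e+00, -1.03107290e-01]), 'joint_velocities': array([-1.26538255e-03, -1.09393681e-03, -3.77227903e-05,  3.54062675e-04,
        3.85399194e-04, -1.70796811e-04]), 'joint_efforts': array([-5.73313882e-04, -3.39621162e+01, -3.02268755e+01,  7.18230125e-02,
        2.43552489e-02, -2.30566781e-05]), 'tool_pos': array([ 5.50005999e-01, -2.05355277e-06,  3.02671479e-01]), 'tool_rot': array([6.49909599e-06, 7.07103412e-01, 7.07110150e-01, 1.18247353e-05]), 'force': array([-0.53406707, -0.27716203, -0.60013409]), 'ft_torque': array([-0.02760137, -0.01569689, -0.0073965 ]), 'grip_force': 0.0, 'opening': 0.0937548215571886}
```

View pics/scene0.png

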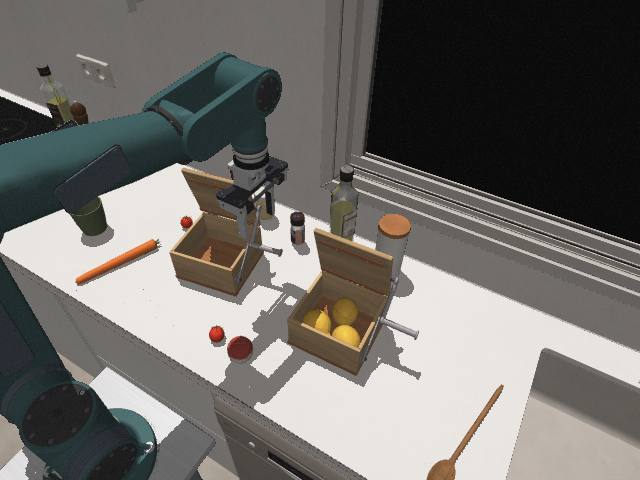

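View pics/side0.png

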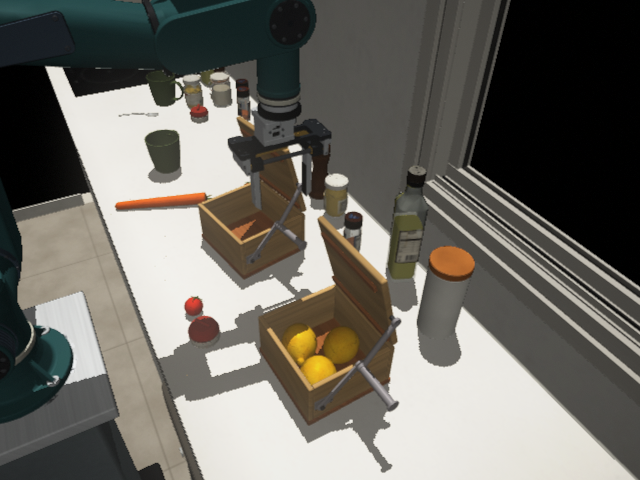

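```bash
python3 - <<'E'
import cv2,numpy as np
a=cv2.imread('pics/scene0.png')[215:385,275:430];b=cv2.imread('pics/side0.png')[205:430,250:410]
A=cv2.resize(a,None,fx=2.5,fy=2.5,interpolation=2);B=cv2.resize(b,None,fx=2.5,fy=2.5,interpolation=2)
c=np.zeros((562,800,3),np.uint8);c[:A.shape[0],:A.shape[1]]=A;c[:B.shape[0],400:400+B.shape[1]]=B
cv2.imwrite('pics/crop0.png',c)
E
```

```text
(no output)
```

View pics/crop0.png

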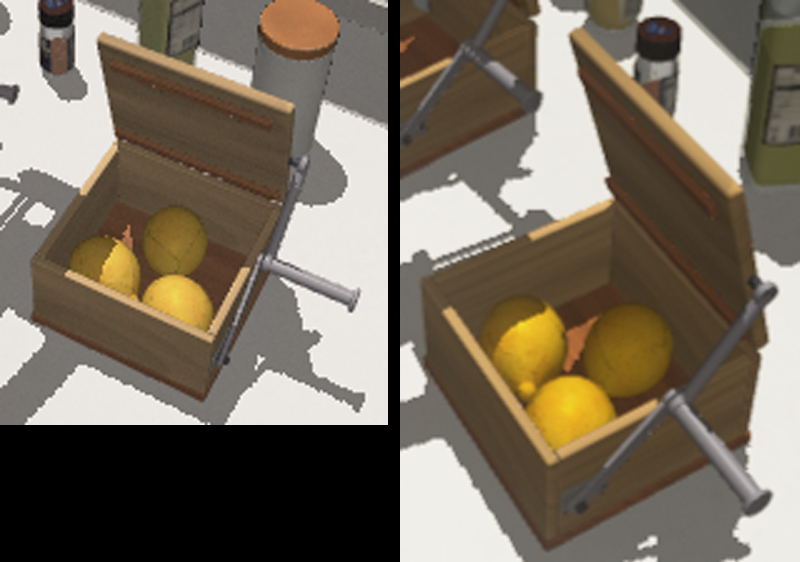

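```bash
cat > h.py <<'E'
import numpy as np,cv2
from scipy.spatial.transform import Rotation as R
def rot(q): return R.from_quat([q[1],q[2],q[3],q[0]])
def proj(k,P):
    p=rot(k['rotation']).inv().apply(np.atleast_2d(P)-k['eye']); p=p@k['K'].T
    return p[:,:2]/p[:,2:]
def w(pose,P): # chest mm -> world m
    return R.from_euler('z',pose[2]).apply(np.atleast_2d(P)/1000.)+[pose[0],pose[1],0]
E
python3 - <<'E'
from plant import manip
from h import *
from scipy.optimize import least_squares
ks,kd=manip.get_calibration('scene'),manip.get_calibration('side')
a=np.radians(75);lid=lambda y,o:[85-176*np.cos(a)+o*np.sin(a),y,107+176*np.sin(a)+o*np.cos(a)]
S=[([-85,90,0],33,319),([-85,-90,0],205,397),([-85,90,100],33,260),([5,-180,114],353,300),(lid(90,-6),102,43),(lid(-90,-6),292,112),(lid(90,6),100,34),(lid(-90,6),292,103)]
D=[([-85,90,0],27,362),([-85,-90,0],147,548),([-85,90,100],24,280),([-85,-90,100],150,462),([85,-90,0],348,438),([5,-180,114],360,500),(lid(90,6),176,28)]
def res(p,full=0):
    r=[]
    for k,L,o in((ks,S,(275,215)),(kd,D,(250,205))):
        r.append(proj(k,w(p,[l[0] for l in L]))-(np.array([[l[1],l[2]] for l in L])/2.5+o))
    return np.vstack(r) if full else np.vstack(r).ravel()
s=least_squares(res,[.5,-.3,0],loss='soft_l1');print(s.x,np.degrees(s.x[2]));print(res(s.x,1).round(1).tolist())
p=s.x;np.save('pose.npy',p)
print('pin start/unlock/shut',w(p,[[5,-154,114],[-88,-154,142],[85,0,107],lid(0,0)]).round(4).tolist())
E
```

```text
[ 0.5078117  -0.2531328   0.05428832] 3.110491576378229
[[0.0, 0.3], [-0.8, 1.1], [-1.2, -0.2], [-0.9, -1.4], [-3.2, -1.5], [-0.3, 0.4], [0.1, -2.2], [2.0, -0.7], [0.3, 2.1], [0.9, 1.5], [-1.5, -0.0], [0.4, 2.1], [0.4, 1.5], [-1.5, -0.7], [2.2, -1.4]]
pin start/unlock/shut [[0.5212, -0.4066, 0.114], [0.4283, -0.4117, 0.142], [0.5927, -0.2485, 0.107], [0.5472, -0.251, 0.277]]
```

Request:
jog_arm(
  plan=[
    [0,0,-0.03,0,0,0],
    [0,0,-0.03,0,0,0],
    [0,0,-0.03,0,0,0],
    [0,0,-0.03,0,0,0],
    [0,0,-0.03,0,0,0],
    [-0.03,0,0,0,0,0],
    [-0.03,0,0,0,0,0],
    [-0.03,0,0,0,0,0],
  ],
)

```text
clock: 1.17
tool_pos: [0.55, -0.0905, 0.454]
tool_rot: [0.001, 0.707, 0.708, 0.001]
force: [0.5, 0.8, -0.8]
opening: 0.094
grip_force: 0.0
```

Request:
jog_arm(
  plan=[
    [-0.038,-0.004,0,0,0,-0.4],
    [-0.04,-0.004,0,0,0,-0.4],
    [-0.04,-0.004,0,0,0,-0.4],
    [-0.04,-0.004,0,0,0,-0.4],
    [-0.04,-0.004,0,0,0,-0.4],
    [-0.04,-0.004,0,0,0,-0.4],
    [-0.04,-0.004,0,0,0,-0.4],
    [-0.04,-0.002,0,0,0,-0.4],
  ],
)

```text
clock: 1.83
tool_pos: [0.527, -0.4105, 0.4531]
tool_rot: [0.0, 0.687, 0.727, 0.0]
force: [0.4, -0.2, -0.0]
opening: 0.0938
grip_force: 0.0
```

```bash
python3 - <<'E'
from plant import manip
from h import *
p=np.load('pose.npy')
k=manip.get_calibration('wrist');im=manip.capture('wrist')
pr=proj(k,w(p,[[5,-108,114],[5,-154,114],[5,-182,114],[-85,-90,100],[-85,90,100]]));print(pr)
for c,t in(('wrist','fruit_box_pin'),):
    for d in manip.masks_of(c,t)[:2]:
        ys,xs=np.nonzero(d['pixels']);print(d['p'],d['uv'],xs.min(),xs.max(),ys.min(),ys.max())
im=im[:,:,::-1].copy()
for q in pr: cv2.circle(im,tuple(int(v) for v in q),3,(0,255,0),-1)
cv2.imwrite('pics/w1.png',im);print(manip.observe()['tool_pos'],manip.observe()['joint_positions'])
E
```

```text
[[315.55684982 153.48793094]
 [315.67279395 199.25741338]
 [315.74000081 225.78763777]
 [226.93717408 134.23976272]
 [214.39009159 -73.97883678]]
0.84 [313.5, 180.6] 247 325 135 230
[ 0.5269096  -0.41495062  0.44783774] [-7.50936460e-01  4.08747939e-01  6.91872702e-01 -1.89432468e-03
  2.04617712e+00 -8.00189471e-01]
```

View pics/w1.png

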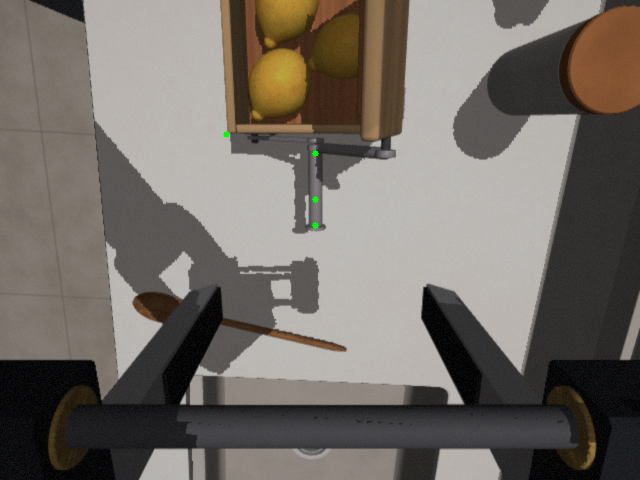

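Request:
jog_arm(
  plan=[
    [0,-0.005,0.03,0,0,0],
    [0,0,0.03,0,0,0],
    [0,0,0.03,0,0,0],
    [0,0,0.03,0,0,0],
    [0,0,0.03,0,0,0],
    [0,0,0.03,0,0,0],
    [0,0,0.02,0,0,0],
    [0,0,0,0,0,0],
  ],
)

```text
clock: 2.6
tool_pos: [0.5215, -0.4065, 0.2462]
tool_rot: [-0.006, 0.687, 0.727, 0.0]
force: [-0.5, 0.2, -1.1]
opening: 0.094
grip_force: 0.0
```

```bash
python3 - <<'E'
from plant import manip
for i in range(2): manip.capture('wrist');o=manip.observe();print(o['tool_pos'],o['force'])
E
```

```text
[ 0.52217604 -0.40728553  0.24956279] [-0.39329611  0.16689736 -1.00020679]
[ 0.52289407 -0.40808381  0.25256157] [ 1.09067711 -0.50114514  1.91878616]
```

Request:
jog_arm(
  plan=[
    [-0.003,0,0.015,0,0,0],
    [0,0,0.015,0,0,0],
    [0,0,0.015,0,0,0],
    [0,0,0.01,0,0,0],
    [0,0,0.005,0,0,0],
    [0,0,0,0,0,0],
    [0,0,0,0,0,0],
    [0,0,0,0,0,0],
  ],
)

```text
clock: 3.37
tool_pos: [0.5235, -0.4122, 0.1945]
tool_rot: [0.001, 0.687, 0.727, 0.0]
force: [0.2, -0.1, 0.4]
opening: 0.094
grip_force: 0.0
```

Request:
jog_arm(
  plan=[
    [0,0,0,0,0,0],
    [0,0,0,0,0,0],
    [0,0,0,0,0,0],
    [0,0,0,0,0,0],
    [0,0,0,0,0,0],
    [0,0,0,0,0,0],
    [0,0,0,0,0,0],
    [0,0,0,0,0,0],
  ],
  fingers=1,
  grip_force=30,
)

```text
clock: 4.03
tool_pos: [0.523, -0.4118, 0.1926]
tool_rot: [-0.0, 0.687, 0.727, 0.0]
force: [-0.5, -0.3, 0.4]
opening: 0.0442
grip_force: 0.0
```

Request:
jog_arm(
  plan=[
    [0,0,0,0,0,0],
    [0,0,0,0,0,0],
    [0,0,0,0,0,0],
    [0,0,0,0,0,0],
    [0,0,0,0,0,0],
    [0,0,0,0,0,0],
    [0,0,0,0,0,0],
    [0,0,0,0,0,0],
  ],
)

```text
clock: 4.7
tool_pos: [0.5211, -0.412, 0.1926]
tool_rot: [-0.002, 0.687, 0.726, -0.001]
force: [-5.7, 0.1, 2.9]
opening: 0.0131
grip_force: 30.0
```

Request:
jog_arm(
  plan=[
    [0,-0.0035,-0.0036,0,0,0],
    [0,-0.0036,-0.0034,0,0,0],
    [0,-0.0038,-0.0032,0,0,0],
    [0,-0.004,-0.003,0,0,0],
    [0,-0.0041,-0.0028,0,0,0],
    [0,-0.0043,-0.0026,0,0,0],
    [0,-0.0044,-0.0024,0,0,0],
    [0,-0.0045,-0.0021,0,0,0],
  ],
)

```text
clock: 5.37
tool_pos: [0.4912, -0.4134, 0.2166]
tool_rot: [0.001, 0.687, 0.727, 0.001]
force: [3.6, 0.3, -3.2]
opening: 0.013
grip_force: 30.0
```

Request:
jog_arm(
  plan=[
    [0,-0.0046,-0.0019,0,0,0],
    [0,-0.0047,-0.0016,0,0,0],
    [0,-0.0048,-0.0014,0,0,0],
    [0,-0.0049,-0.0011,0,0,0],
    [0,-0.0049,-0.0008,0,0,0],
    [0,-0.005,-0.0006,0,0,0],
    [0,-0.005,-0.0003,0,0,0],
    [0,-0.002,0,0,0,0],
  ],
)

```text
clock: 6.03
tool_pos: [0.4564, -0.4151, 0.2278]
tool_rot: [0.003, 0.687, 0.727, 0.002]
force: [5.5, 3.5, 6.2]
opening: 0.0135
grip_force: 30.0
```

```bash
python3 - <<'E'
from plant import manip
import cv2
im=manip.capture('side');cv2.imwrite('pics/s2.png',im[100:440,150:500,::-1]);o=manip.observe();print(o['tool_pos'],o['force'],o['opening'])
E
```

```text
[ 0.45623811 -0.41512575  0.22779015] [4.87380694 3.92827385 5.77196607] 0.012963772798269223
```

View pics/s2.png

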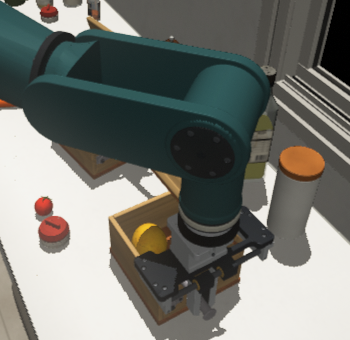

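Request:
jog_arm(
  plan=[
    [0,0,0,0,0,0],
    [0,0,0,0,0,0],
    [0,0,0,0,0,0],
    [0,0,0,0,0,0],
    [0,0,0,0,0,0],
    [0,0,0,0,0,0],
    [0,0,0,0,0,0],
    [0,0,0,0,0,0],
  ],
  fingers=0,
)

```text
clock: 6.75
tool_pos: [0.4549, -0.4157, 0.2233]
tool_rot: [-0.0, 0.687, 0.727, -0.0]
force: [-0.3, -0.2, -0.4]
opening: 0.063
grip_force: 0.0
```

Request:
jog_arm(
  plan=[
    [0,0,-0.01,0,0,0],
    [0,0,-0.02,0,0,0],
    [0,0,-0.03,0,0,0],
    [0,0,-0.03,0,0,0],
    [0,0,-0.03,0,0,0],
    [0,0,-0.03,0,0,0],
    [0,0,-0.03,0,0,0],
    [0,0,-0.03,0,0,0],
  ],
)

```text
clock: 7.42
tool_pos: [0.4547, -0.4153, 0.4361]
tool_rot: [0.001, 0.687, 0.727, -0.0]
force: [-0.2, 0.1, -0.1]
opening: 0.094
grip_force: 0.0
```

```bash
python3 - <<'E'
from plant import manip
import cv2,numpy as np
a=manip.capture('side')[100:440,150:500,::-1];b=manip.capture('scene')[150:490,200:550,::-1]
b=b[:330];cv2.imwrite('pics/s3.png',np.hstack([a[:330],b]));o=manip.observe();print(o['tool_pos'],o['force'],o['opening'])
E
```

```text
[ 0.45504667 -0.41565556  0.44163274] [-0.33710735  0.31061848  0.3878068 ] 0.0940480782428867
```

View pics/s3.png

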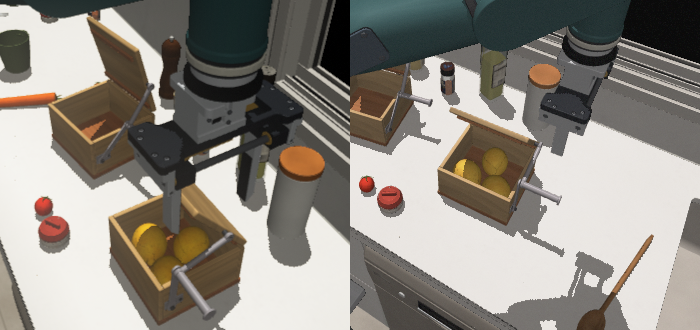

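Request:
jog_arm(
  plan=[
    [0.02,0.008,0,0,0,0],
    [0.02,0.008,0,0,0,0],
    [0.02,0.008,0,0,0,0],
    [0.02,0.008,0,0,0,0],
    [0.02,0.008,0,0,0,0],
    [0.02,0.008,0,0,0,0],
    [0.02,0.008,0,0,0,0],
    [0.02,0.006,0,0,0,0],
  ],
  fingers=1,
  grip_force=20,
)

```text
clock: 8.18
tool_pos: [0.5082, -0.2513, 0.4329]
tool_rot: [-0.0, 0.687, 0.727, -0.0]
force: [-0.1, -0.0, 0.5]
opening: 0.0442
grip_force: 0.0
```

Request:
jog_arm(
  plan=[
    [0,0,0.02,0,0,0],
    [0,0,0.02,0,0,0],
    [0,0,0.02,0,0,0],
    [0,0,0.01,0,0,0],
    [0,0,0,0,0,0],
    [0,0,0,0,0,0],
    [0,0,0,0,0,0],
    [0,0,0,0,0,0],
  ],
)

```text
clock: 8.85
tool_pos: [0.5082, -0.2528, 0.3653]
tool_rot: [0.002, 0.687, 0.726, 0.0]
force: [0.4, 0.0, 0.4]
opening: 0.0002
grip_force: 0.0
```

```bash
python3 - <<'E'
from plant import manip
from h import *
p=np.load('pose.npy')
im=manip.capture('wrist')[:,:,::-1];b=manip.capture('side')[100:400,200:440,::-1]
cv2.imwrite('pics/w4.png',np.hstack([cv2.resize(im,(400,300)),b]));o=manip.observe();print(o['tool_pos'],o['force'],o['opening'],w(p,[[0,0,0]]))
E
```

```text
[ 0.50819844 -0.25267759  0.36495674] [-0.01394073 -0.32756505  0.49165826] 0.0005410908791690671 [[ 0.5078117 -0.2531328  0.       ]]
```

View pics/w4.png

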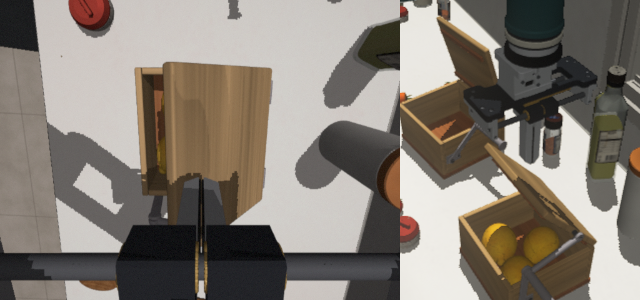

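Request:
jog_arm(
  plan=[
    [0,0,0.006,0,0,0],
    [0,0,0.006,0,0,0],
    [0,0,0.006,0,0,0],
    [0,0,0.006,0,0,0],
    [0,0,0.006,0,0,0],
    [0,0,0.006,0,0,0],
    [0,0,0.006,0,0,0],
    [0,0,0.006,0,0,0],
  ],
)

```text
clock: 9.62
tool_pos: [0.5081, -0.2524, 0.3151]
tool_rot: [0.0, 0.687, 0.727, 0.0]
force: [0.1, -0.1, 1.9]
opening: 0.0005
grip_force: 0.6
```

Request:
jog_arm(
  plan=[
    [0,0,0.005,0,0,0],
    [0,0,0.005,0,0,0],
    [0,0,0.005,0,0,0],
    [0,0,0.005,0,0,0],
    [0,0,0.005,0,0,0],
    [0,0,0.005,0,0,0],
    [0,0,0.005,0,0,0],
    [0,0,0.005,0,0,0],
  ],
)

```text
clock: 10.28
tool_pos: [0.5079, -0.2524, 0.275]
tool_rot: [0.0, 0.687, 0.727, -0.0]
force: [0.5, -0.2, 1.4]
opening: 0.0004
grip_force: 0.6
```

Request:
jog_arm(
  plan=[
    [0,0,0.005,0,0,0],
    [0,0,0.005,0,0,0],
    [0,0,0.005,0,0,0],
    [0,0,0.005,0,0,0],
    [0,0,0.005,0,0,0],
    [0,0,0.005,0,0,0],
    [0,0,0.005,0,0,0],
    [0,0,0.005,0,0,0],
  ],
)

```text
clock: 10.95
tool_pos: [0.5079, -0.2524, 0.2349]
tool_rot: [-0.0, 0.687, 0.727, -0.0]
force: [-1.0, 0.4, 1.5]
opening: 0.0008
grip_force: 0.6
```

Request:
jog_arm(
  plan=[
    [0,0,0.004,0,0,0],
    [0,0,0.004,0,0,0],
    [0,0,0.003,0,0,0],
    [0,0,0.003,0,0,0],
    [0,0,0.002,0,0,0],
    [0,0,0.002,0,0,0],
    [0,0,0.001,0,0,0],
    [0,0,0.001,0,0,0],
  ],
)

```text
clock: 11.62
tool_pos: [0.508, -0.2524, 0.2154]
tool_rot: [0.0, 0.687, 0.727, 0.0]
force: [-0.9, -0.3, 1.9]
opening: 0.0004
grip_force: 0.4
```

Request:
jog_arm(
  plan=[
    [0,0,0.001,0,0,0],
    [0,0,0.001,0,0,0],
    [0,0,0.001,0,0,0],
    [0,0,0.001,0,0,0],
    [0,0,0.001,0,0,0],
    [0,0,0.0005,0,0,0],
    [0,0,0,0,0,0],
    [0,0,0,0,0,0],
  ],
)

```text
clock: 12.28
tool_pos: [0.508, -0.2524, 0.2105]
tool_rot: [0.0, 0.687, 0.727, 0.0]
force: [-2.9, 0.3, 3.6]
opening: 0.0003
grip_force: 1.8
```

Request:
jog_arm(
  plan=[
    [0,0,0.001,0,0,0],
    [0,0,0.001,0,0,0],
    [0,0,0.0005,0,0,0],
    [0,0,0.0005,0,0,0],
    [0,0,0,0,0,0],
    [0,0,0,0,0,0],
    [0,0,0,0,0,0],
    [0,0,0,0,0,0],
  ],
)

```text
clock: 12.95
tool_pos: [0.5079, -0.2524, 0.2103]
tool_rot: [0.001, 0.687, 0.727, 0.0]
force: [-5.3, 3.0, 14.1]
opening: 0.0004
grip_force: 6.7
```

Request:
jog_arm(
  plan=[
    [0,0,-0.003,0,0,0],
    [0,0,-0.01,0,0,0],
    [0,0,-0.02,0,0,0],
    [0,0,-0.03,0,0,0],
    [0,0,-0.03,0,0,0],
    [0,0,-0.03,0,0,0],
    [0,0,-0.03,0,0,0],
    [0,0,-0.02,0,0,0],
  ],
)

```text
clock: 13.62
tool_pos: [0.5083, -0.2525, 0.3834]
tool_rot: [0.002, 0.687, 0.727, 0.001]
force: [-0.1, -0.2, 0.4]
opening: 0.0005
grip_force: 0.0
```

Request:
jog_arm(
  plan=[
    [0,0,-0.02,0,0,0],
    [0,0,-0.01,0,0,0],
    [0,0,0,0,0,0],
    [0,0,0,0,0,0],
    [0,0,0,0,0,0],
    [0,0,0,0,0,0],
    [0,0,0,0,0,0],
    [0,0,0,0,0,0],
  ],
)

```text
clock: 14.28
tool_pos: [0.5079, -0.2524, 0.4088]
tool_rot: [-0.001, 0.687, 0.727, -0.0]
force: [0.4, -0.0, 0.6]
opening: 0.0003
grip_force: 0.0
```

```bash
python3 - <<'E'
from plant import manip
from h import *
p=np.load('pose.npy')
P=w(p,[[-91,-90,113],[-91,90,113],[-91,-90,101],[-88,-182,142]])
out=[]
for c,s in(('side',np.s_[100:440,150:500]),('scene',np.s_[140:480,200:550])):
    im=manip.capture(c)[:,:,::-1].copy()
    for q in proj(manip.get_calibration(c),P): cv2.circle(im,tuple(int(round(v)) for v in q),1,(0,255,0),-1)
    out.append(im[s])
cv2.imwrite('pics/f.png',np.hstack(out));o=manip.observe();print(o['tool_pos'],o['force'])
E
```

```text
[ 0.50793518 -0.25237887  0.40940346] [-0.34333839  0.6725894  -0.13178966]
```

View pics/f.png

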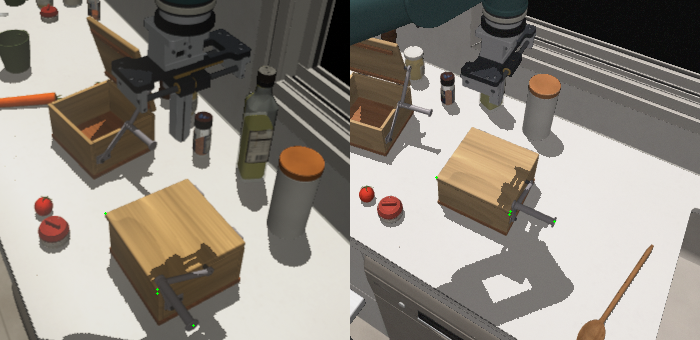

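The lemon chest's lid is shut: its corners and the pin end match the predicted shut positions. The empty chest is still open, as before.

```bash
python3 -c "
from plant import manip
print(manip.hand_in())"
```

```text
the job is handed in; nothing more can be done
None
```

I unlocked the stay on the lemon chest by lifting its knee pin and pressed the lid fully shut, left the empty chest open, and handed the job in at about 14 s.

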